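# Push a label blank out over the end of the marking bed

### The job

At the laser-marking bed, first push the swinging stop bar at the bed's left end fully open, before moving any blank. Then push the longer of the two dark label blanks flat along the bed, towards that end, until about a third of its length sticks out over the end with its leading edge square to the bed's end, and move the fingers clear. Only push: do not lift or tip the blank, and leave the shorter blank and everything else where it is.

Things in the scene. Friction and masses are not known exactly. Their poses are not given: they have to be found in the camera images.
- bed: Fixed aluminium marking bed, 260 (x) x 400 (y) x 50 mm high, flat perforated top. Origin: centre of its underside, on the table; x across the bed, roughly away from the robot, y along it towards the end with the stop (robot's left). A fence 10 mm high runs along its far edge (x 117 to 129 mm). One blank lies in each of two lanes (x -62 and +62 mm), small brass studs between.
- bed_end (a point): The middle of the bed's left end edge, at the height of the top (50 mm above the table); axes as the bed. Beyond it (+y) there is no support.
- stop_pivot (a point): Vertical pivot axis of the stop bar, at the near corner of the bed's left end, at the height of the bed's top; fixed to the bed, axes as the bed. The steel bar is 225 mm long from the pivot, 10 mm thick, 30 mm high, its top 14 mm above the bed's top; a black pin (12 mm across, 25 mm above the bar) stands on it 205 mm from the pivot.
- stop (a joint): Angle of the stop bar, rad. At 0 it lies across the bed's left end (along the bed's +x) and blocks both lanes, inner face 4 mm beyond the end; it grows as the free end swings out, counter-clockwise seen from above; at 1.57 it points straight away along the bed's +y; end of travel 1.6. Stays where it is left; turning takes about 0.15 N m.
- long_blank: The longer dark metal label blank, loose, 70 mm (its x) x 120 mm (its y) x 6 mm thick, about 0.14 kg. Origin: centre of its underside. Its y runs along the bed towards the end with the stop, within about 0.2 rad. Lies flat on the bed in one of the two lanes.
- blank_lead (a point): Middle of the longer blank's leading edge (the 70 mm edge nearest the stop), half way up its thickness: 60 mm along the blank's +y from its origin.
- short_blank: The shorter dark metal blank, loose, 70 x 70 x 6 mm, in the other lane; to be left alone. Origin: centre of its underside.
- stud_a: Loose brass stud, 16 mm across, 30 mm high, standing on the bed between the lanes near the right end. Origin: centre of its underside.
- stud_b: Another such stud, between the lanes towards the end with the stop. Origin: centre of its underside.
- lens_cap: Black lens cap, disc 66 mm across, 12 mm high, on the table off the left end of the bed. Origin: centre of its underside.
- screwdriver: Screwdriver lying on the table to the robot's right. Origin near its middle.
- tumbler: Steel tumbler, 72 mm across, 130 mm high, standing on the table beyond the bed. Origin: centre of its underside.
- tray: Grey open parts tray 100 x 70 x 25 mm, on the table to the left. Origin: centre of its underside.

How it is judged:
On the way:
1. The stop bar is swung open (over 1.25 rad) with the longer blank still where it started (within 12 mm) (value of joint stop above 1.25 rad and distance of long_blank from where it was at the start of the episode below 0.012 m), for 0.1 s.
At the end, for the whole second after the job is handed in: Stop bar open beyond 1.25 rad; the longer blank flat and still on the bed, its leading edge 26 to 54 mm beyond the bed's left end (a third is 40 mm), square within 0.15 rad; the shorter blank and all other loose things within 15 mm of their starts (value of joint stop above 1.25 rad and y of blank_lead in the frame of bed_end between 0.026 and 0.054 m and angle between the y axis of long_blank and the y axis of bed, either way round below 0.15 rad and z of long_blank in the frame of bed between 0.046 and 0.054 m and angle between long_blank's own z axis and vertical below 0.05 rad and linear speed of long_blank below 0.01 m/s and distance of each of short_blank, stud_a, stud_b, lens_cap, screwdriver, tumbler, tray from where it was at the start of the episode below 0.015 m); the robot touches nothing.
It fails at once if The longer blank is lifted: its underside rises more than 8 mm above the bed's top (z of long_blank in the frame of bed above 0.058 m).
It fails at once if The longer blank is tipped by more than 0.15 rad (angle between long_blank's own z axis and vertical above 0.15 rad).
It fails at once if A bystander is moved by more than 15 mm (distance of any of short_blank, stud_a, stud_b, lens_cap, screwdriver, tumbler, tray from where it was at the start of the episode above 0.015 m).
It fails at once if A stud or the tumbler is knocked over (angle between any of stud_a, stud_b, tumbler's own z axis and vertical above 0.5 rad).
It also fails if it takes over 59 s, if anything falls off the work surface, if the arm or the gripper's body presses on something with over 40 N, if the wrist force passes 120 N, or if a joint passes its speed limit or range.

### The arm

A 6-joint arm with a two-finger parallel gripper is mounted at the origin on the work surface. World frame = base frame: x ahead of the robot, y to its left, z up, the work surface at z = 0. Lengths are in m, angles in rad, forces in N, time in s.
With the tool pointing down it reaches from about 0.35 to 0.8 m from the base axis. Payload 7.3 kg.
Tool frame: the origin (TCP) lies at the very end of the fingers, on their centre line; the grasp point (between the pads) lies 19 mm behind it; z points along the fingers, y is the direction in which the jaws open and shut (so a half turn about z gives the same grasp; the last joint's range is limited). The gripper opens to 85 mm and grips with 20 to 120 N. Pads are 22 mm wide; open, the fingers measure 114 mm over their backs; the gripper's body (76 mm by 85 mm) begins 54 mm behind the grasp point. The pads swing forward as they close: fully open they stand 13 mm farther back than shut.
Start: joints at [1.047, 0.342, 1.524, -0, 1.275, -0.146], TCP at [0.194, 0.488, 0.193] pointing down, gripper open.
Joint ranges: [-2.53, 2.53], [-0.77, 2.02], [0.04, 2.7], [-1, 4.14], [0.28, 2.66], [-3.11, 3.11]. Speed limits (rad/s): [2.57, 2.57, 3.14, 3.14, 3.14, 3.14].

### API

Orientations are given as a 3x3 rotation matrix whose columns are the frame's x, y, z axes.
In Python, from cell import manip gives the robot as it stands.
- The arm moves only by the shell command python3 -m crank 'ROWS' [FORCE]. ROWS is JSON, a list of rows, each a list of 5 numbers: the opening, from 0 (shut) to 1 (fully open), then the shift along the tool's x, y, z in m, then the turn about the tool's z in degrees. A call has exactly 10 rows; each row shifts and turns the commanded pose from where the row before left it, along the tool's axes as they then stand; what a row does not reach is not made up. A row lasts 1/8 s, in which the tool goes at most 62.5 mm and 10.7 degrees, less where a joint would pass 70% of its speed; a pose out of reach is approached as far as the arm can. A call with a gripper value outside its range is refused whole. The fingers move at their own pace and stop on an object; FORCE is the grip in N (left out, the last holds). Time passes only in rows, so rows that do not move let the fingers close, or fill a call up. It gives the time, the measured TCP pose, the force and the opening at its end, in the units of the state.
- manip.sense(): the state, without advancing time (a new reading comes with each control period).
- manip.camera(name): name is "scene" or "top"; returns the picture (400x640x3 uint8, red, green, blue); there is no depth.
- manip.camera_model(name): a dict with "vfov" (degrees; the focal length in pixels is half the picture's height over the tangent of half this angle, whatever the lens; pixels are square), "cx", "cy" (the principal point, pixels), "k1" (the pictures are not rectified: a ray, as slopes to the right and down, at radius r is drawn at 1 + k1 r^2 times it, then the intrinsics apply), "R" (3x3) and "t" (3): a world point X has camera coordinates R X + t. Camera axes: x right, y down, z forward; pixel columns grow to the right and rows downward; lengths in m; the calibration is good to about 2 mm. A picture is of the moment at which its call begins. camera_model takes no time and is no camera call.
- manip.hand_in(): hands the job in, once; it reports no verdict.
The state is a dict: "time_s": time; "qpos": joint angles; "dq": joint speeds; "effort": joint torques, N m; "tcp_pos": TCP position; "ee_rot": TCP orientation; "wrist_force": force on the tool from outside, world axes, zero at the start; "moment": the same for the moment, N m; "gripper_width": finger opening in m.
Only numpy, scipy, OpenCV 4.12 (cv2) and the standard library are available. Lean on these libraries where they do the work, as an engineer would, in place of code of your own. Each camera call takes 0.05 s, during which the arm holds its last target.

## Working session

There is one attempt and no reset: what is moved stays moved. The work goes in short steps, Python scripts to look and compute and a shell command to move; the robot and the scene stay as the last step left them, time stands still between calls to the robot, and variables do not carry over. Pictures are saved under pics/ and viewed, and the job is handed in when it is done.

```bash
ls; mkdir -p pics
python3 - <<'E'
from cell import manip
import cv2
for n in("scene","top"):
    im=manip.camera(n); cv2.imwrite(f"pics/{n}0.png",im[:,:,::-1]); m=manip.camera_model(n); print(n,m)
s=manip.sense(); print(s)
E
```

```text
pics
scene {'vfov': 51.22048202639846, 'cx': 319.4794486469912, 'cy': 199.14003316737873, 'k1': -0.0041864107438487775, 'R': array([[-0.5309514 ,  0.84739515,  0.00347375],
       [ 0.69160589,  0.43570017, -0.57606133],
       [-0.4896651 , -0.3034581 , -0.81739909]]), 't': array([ 0.33408945, -0.34286489,  1.50504942])}
top {'vfov': 54.34728436273072, 'cx': 317.8249418848585, 'cy': 204.3348596219887, 'k1': -0.05587787914023346, 'R': array([[ 0.02819858, -0.9996009 , -0.00169601],
       [-0.97418825, -0.02710146, -0.22410438],
       [ 0.22396897,  0.00797166, -0.97456367]]), 't': array([-0.06897086,  0.56871764,  1.13238575])}
{'time_s': 0.1, 'qpos': array([ 1.04700641e+00,  3.42663799e-01,  1.52489783e+00,  1.54954472e-05,
        1.27540962e+00, -1.45994684e-01]), 'dq': array([ 0.00133211, -0.00296301, -0.00277466, -0.0004147 , -0.00176739,
        0.00090819]), 'effort': array([ 1.06868905e-03, -4.34451449e+01, -2.46488822e+01, -1.57272416e-04,
        4.74763307e-03,  1.47666736e-05]), 'tcp_pos': array([0.19342728, 0.4876379 , 0.19259817]), 'ee_rot': array([[-9.29478427e-01,  3.68875805e-01, -7.02360981e-04],
       [ 3.68876411e-01,  9.29477695e-01, -1.18634922e-03],
       [ 2.15213341e-04, -1.36177041e-03, -9.99999050e-01]]), 'wrist_force': array([-0.15589203, -0.8087596 , -0.46681447]), 'moment': array([-0.04655975, -0.02683217, -0.05092916]), 'gripper_width': 0.08580457632101854}
```

View pics/top0.png

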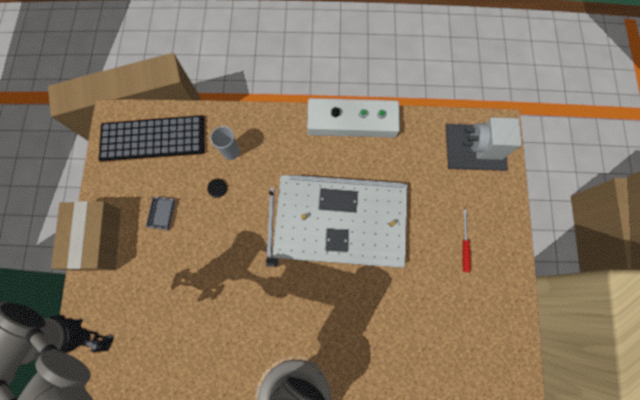

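View pics/scene0.png

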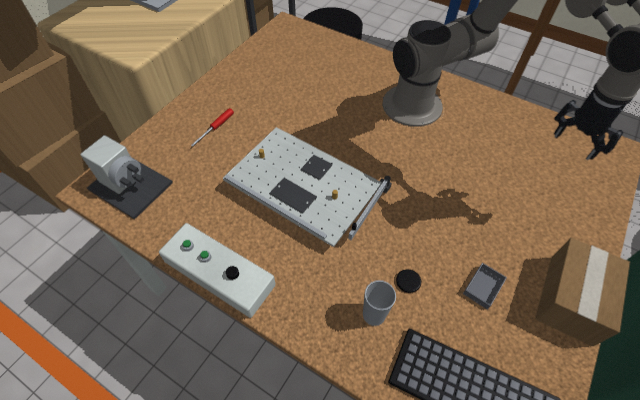

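```bash
cat > h.py <<'E'
import numpy as np, cv2
from cell import manip
def K(m):
    f=200/np.tan(np.radians(m["vfov"])/2); return f
def px2w(n,uv,z):
    m=manip.camera_model(n); f=K(m); uv=np.atleast_2d(np.array(uv,float))
    d=(uv-[m["cx"],m["cy"]])/f; s=d.copy()
    for _ in range(20): s=d/(1+m["k1"]*(s**2).sum(1,keepdims=True))
    R=np.array(m["R"]);t=np.array(m["t"]); C=-R.T@t
    r=np.c_[s,np.ones(len(s))]@R
    return C+r*((z-C[2])/r[:,2])[:,None]
def w2px(n,X):
    m=manip.camera_model(n); f=K(m); c=np.atleast_2d(X)@np.array(m["R"]).T+m["t"]
    s=c[:,:2]/c[:,2:]; s=s*(1+m["k1"]*(s**2).sum(1,keepdims=True)); return s*f+[m["cx"],m["cy"]]
E
python3 - <<'E'
import cv2
a=cv2.imread("pics/top0.png")[165:280,200:425]; cv2.imwrite("pics/t0z.png",cv2.resize(a,None,fx=3.5,fy=3.5,interpolation=cv2.INTER_CUBIC))
a=cv2.imread("pics/scene0.png")[120:300,215:455]; cv2.imwrite("pics/s0z.png",cv2.resize(a,None,fx=3.3,fy=3.3,interpolation=cv2.INTER_CUBIC))
E
```

```text
(no output)
```

View pics/t0z.png

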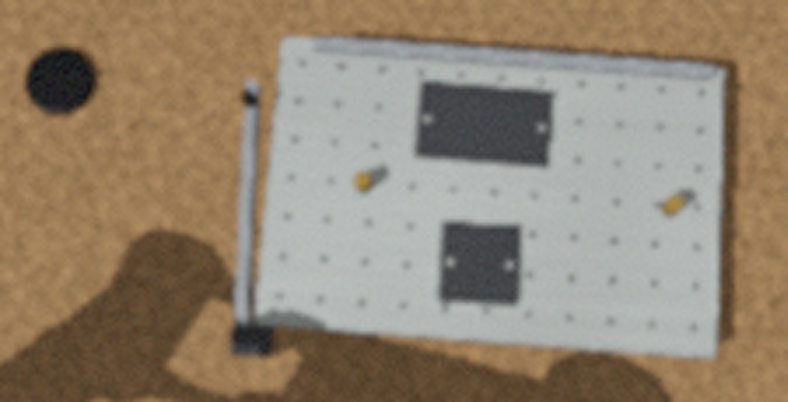

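View pics/s0z.png

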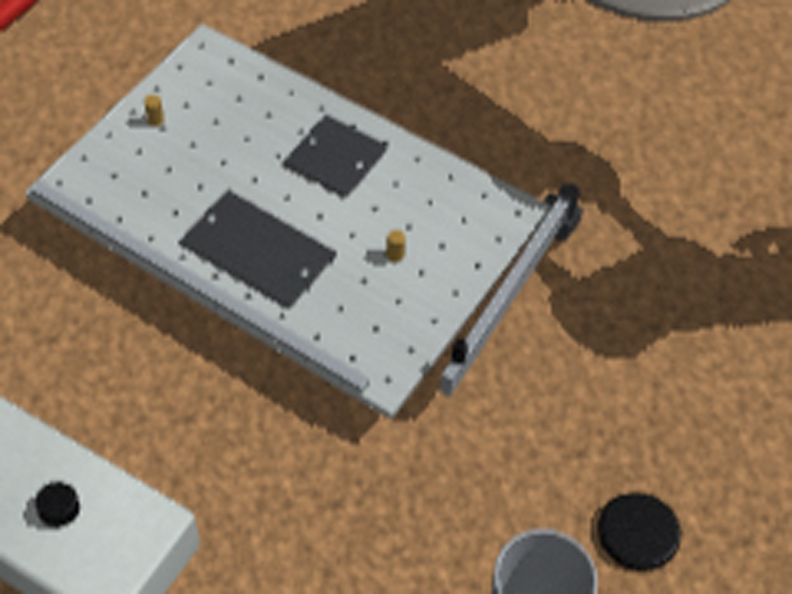

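```bash
cat >> h.py <<'E'
def unz(p,x0,y0,s): return (np.atleast_2d(np.array(p,float))+.5)/s-.5+[x0,y0]
E
python3 - <<'E'
from h import *
np.set_printoptions(precision=4,suppress=True)
T=lambda p,z: px2w("top",unz(p,200,165,3.5),z)
S=lambda p,z: px2w("scene",unz(p,215,120,3.3),z)
print("bed top FL NL NR FR",T([(283,38),(256,325),(716,356),(728,62)],.05))
print("bed scene NR? FL,FR,NR",S([(393,413),(30,192),(203,27)],.05))
print("blank T LF,RF,RN,LN",T([(421,83),(553,92),(547,165),(416,156)],.056))
print("blank S ",S([(290,307),(180,241),(230,191),(336,257)],.056))
print("short T",T([(445,222),(520,227),(517,304),(441,299)],.056))
print("studs T top",T([(362,182),(671,206)],.075)," S base",S([(396,258),(153,122)],.05))
print("cap",T([(61,80)],.012),S([(639,531)],.012))
print("pin top T",T([(251,96)],.089),"S",S([(459,345)],.087))
print("pivot T",T([(250,335)],.07),"S",S([(566,195)],.07))
print("bar tip T",T([(252,84)],.064),S([(447,385)],.064))
print("tumbler", px2w("top",[(221,134)],.13), px2w("scene",[(380,292)],.13))
print("tray",px2w("top",[(161,212)],.02))
E
```

```text
bed top FL NL NR FR [[ 0.6641  0.0679  0.05  ]
 [ 0.4052  0.0785  0.05  ]
 [ 0.3894 -0.3184  0.05  ]
 [ 0.6529 -0.3346  0.05  ]]
bed scene NR? FL,FR,NR [[ 0.6697  0.0701  0.05  ]
 [ 0.6498 -0.3243  0.05  ]
 [ 0.3972 -0.3128  0.05  ]]
blank T LF,RF,RN,LN [[ 0.6238 -0.0581  0.056 ]
 [ 0.6187 -0.1759  0.056 ]
 [ 0.5521 -0.171   0.056 ]
 [ 0.557  -0.0555  0.056 ]]
blank S  [[ 0.6316 -0.0547  0.056 ]
 [ 0.6252 -0.1743  0.056 ]
 [ 0.5562 -0.169   0.056 ]
 [ 0.5669 -0.0495  0.056 ]]
short T [[ 0.4988 -0.0824  0.056 ]
 [ 0.4962 -0.1478  0.056 ]
 [ 0.4291 -0.146   0.056 ]
 [ 0.4316 -0.0805  0.056 ]]
studs T top [[ 0.5286 -0.0096  0.075 ]
 [ 0.5149 -0.2764  0.075 ]]  S base [[ 0.5362 -0.0068  0.05  ]
 [ 0.5235 -0.2803  0.05  ]]
cap [[0.6296 0.277  0.012 ]] [[0.6382 0.2813 0.012 ]]
pin top T [[0.599  0.0887 0.089 ]] S [[0.6061 0.0927 0.087 ]]
pivot T [[0.3949 0.0807 0.07  ]] S [[0.4098 0.0922 0.07  ]]
bar tip T [[0.6165 0.0918 0.064 ]] [[0.6312 0.0975 0.064 ]]
tumbler [[0.7667 0.2472 0.13  ]] [[0.7578 0.2433 0.13  ]]
tray [[0.5415 0.4493 0.02  ]]
```

```bash
python3 -m crank '[[0,-0.034,-0.0156,0,0],[0,-0.034,-0.0156,0,0],[0,-0.034,-0.0156,0,0],[0,-0.034,-0.0156,0,0],[0,-0.034,-0.0156,0,0],[0,-0.034,-0.0156,0,0],[0,-0.034,-0.0156,0,0],[0,-0.034,-0.0156,0,0],[0,-0.034,-0.0156,0,0],[0,-0.034,-0.0156,0,0]]' 30
python3 -m crank '[[0,-0.034,-0.0156,0,0],[0,-0.034,-0.0156,0,0],[0,-0.034,-0.0156,0,0],[0,-0.034,-0.0156,0,0],[0,-0.034,-0.0156,0,0],[0,-0.031,-0.0156,0,0],[0,0,0,0,-6.5],[0,0,0,0,-6.5],[0,0,0,0,-6.5],[0,0,0,0,0]]'
```

```text
time_s: 1.35
tcp_pos: [0.4527, 0.2166, 0.1929]
ee_rot: [[-0.929, 0.369, -0.001], [0.369, 0.929, -0.0], [0.001, -0.0, -1.0]]
wrist_force: [0.4, 0.7, -0.1]
gripper_width: 0.0003
time_s: 2.6
tcp_pos: [0.6042, 0.0564, 0.1927]
ee_rot: [[-0.999, 0.038, -0.001], [0.038, 0.999, 0.0], [0.001, 0.0, -1.0]]
wrist_force: [-0.6, 0.6, -0.5]
gripper_width: 0.0002
```

```bash
python3 -m crank '[[0,0,0,0.013,0],[0,0,0,0.013,0],[0,0,0,0.013,0],[0,0,0,0.013,0],[0,0,0,0.013,0],[0,0,0,0.013,0],[0,0,0,0.013,0],[0,0,0,0.013,0],[0,0,0,0.01,0],[0,0,0,0,0]]'
python3 - <<'E'
from h import *
a=manip.camera("scene")[150:290,300:450,::-1]; cv2.imwrite("pics/s1z.png",cv2.resize(a,None,fx=4,fy=4,interpolation=cv2.INTER_CUBIC))
a=manip.camera("top")[165:280,200:350,::-1]; cv2.imwrite("pics/t1z.png",cv2.resize(a,None,fx=4,fy=4,interpolation=cv2.INTER_CUBIC))
E
```

```text
time_s: 3.85
tcp_pos: [0.6039, 0.0565, 0.0783]
ee_rot: [[-0.999, 0.037, -0.002], [0.037, 0.999, 0.0], [0.002, 0.0, -1.0]]
wrist_force: [1.0, -0.1, 0.5]
gripper_width: 0.0
```

View pics/s1z.png

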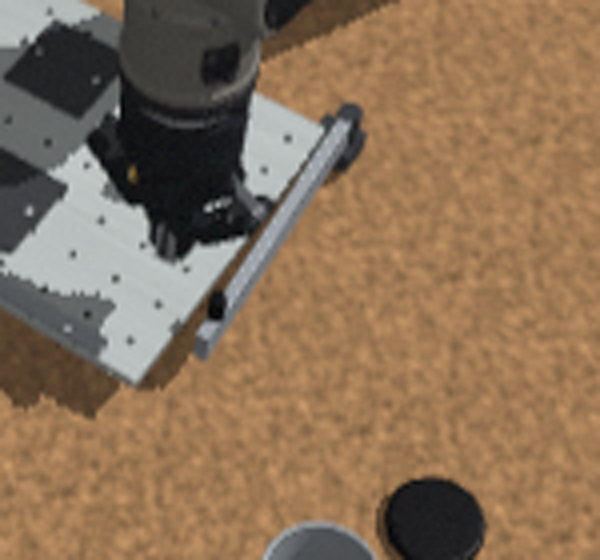

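View pics/t1z.png

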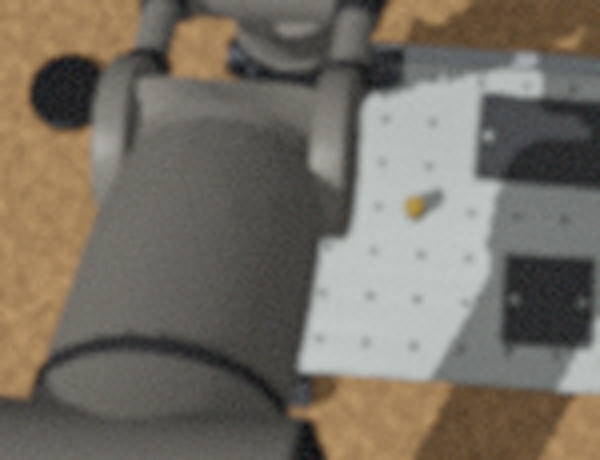

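Run:
```python
from h import *
s=manip.sense(); print((w2px("scene",s["tcp_pos"])-[300,150]+.5)*4-.5, s["gripper_width"])
print((w2px("scene",[[.604,.089,.089],[.604,.089,.064],[.604,.073,.078],[.604,.042,.078],[.615,.0565,.078]])-[300,150]+.5)*4-.5)
```

```text
[[169.95370734 278.28405428]] -0.0003233195519698761
[[213.46991918 291.87770538]
 [210.91671959 311.45065311]
 [191.61957146 289.77945839]
 [151.98712606 269.11982579]
 [162.19968579 290.43331868]]
```

Run:
```python
from h import *
a=manip.camera("scene")[175:240,315:395,::-1]; a=np.clip(a.astype(float)*1.8,0,255).astype(np.uint8)
a=cv2.resize(a,None,fx=9,fy=9,interpolation=cv2.INTER_CUBIC)
s=manip.sense(); p=(w2px("scene",s["tcp_pos"])[0]-[315,175]+.5)*9; cv2.drawMarker(a,tuple(int(v) for v in p),(0,0,255),0,12)
cv2.imwrite("pics/s2z.png",a)
```

```text
(no output)
```

View pics/s2z.png

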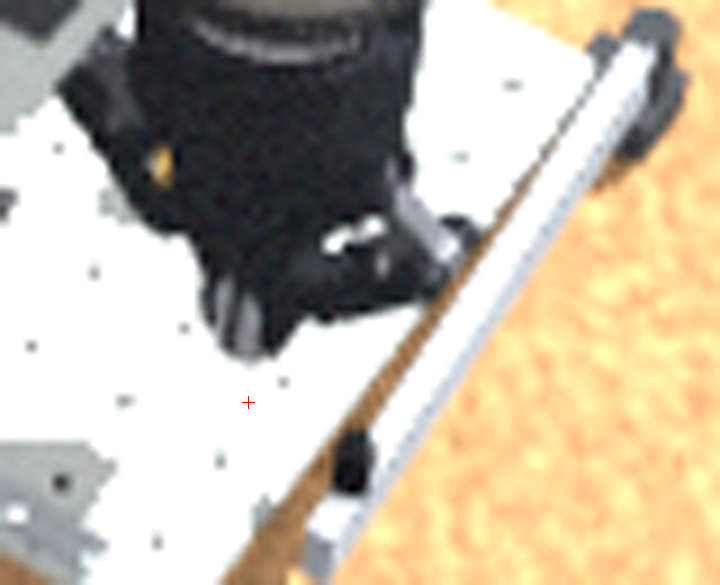

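Run:
```python
from h import *
a=cv2.imread("pics/scene0.png")[60:180,520:640]
a=cv2.resize(a,None,fx=5,fy=5,interpolation=cv2.INTER_CUBIC)
y=np.array([.3689,.9295,0])
t=np.array([.1934,.4876,.1926])
for X in (t,t+.0425*y,t-.0425*y,t+[0,0,.013]):
  p=(w2px("scene",X)[0]-[520,60]+.5)*5; print(p); cv2.drawMarker(a,tuple(int(v) for v in p),(0,0,255),0,12)
cv2.imwrite("pics/s3z.png",a)
```

```text
[216.39795368 495.32449172]
[286.51931689 545.52166952]
[148.69276631 446.87168546]
[228.25381595 479.10654204]
```

View pics/s3z.png

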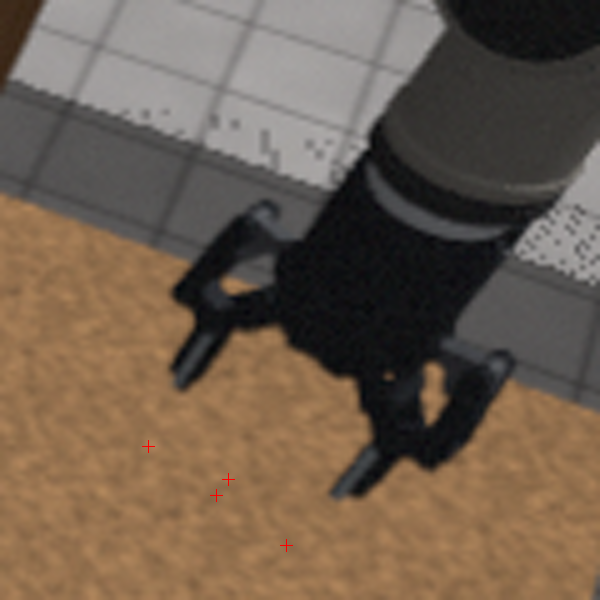

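Run:
```python
from h import *
a=cv2.imread("pics/top0.png")[290:400,0:140]
a=cv2.resize(a,None,fx=5,fy=5,interpolation=cv2.INTER_CUBIC)
y=np.array([.3689,.9295,0])
t=np.array([.1934,.4876,.1926])
for X in (t,t+.0425*y,t-.0425*y,t+[0,0,.04]):
  p=(w2px("top",X)[0]-[0,290]+.5)*5; print(p); cv2.drawMarker(a,tuple(int(v) for v in p),(0,0,255),0,12)
cv2.imwrite("pics/t3z.png",a)
```

```text
[534.14859386 195.58249023]
[465.62098236 160.90710164]
[603.65564265 230.52052406]
[492.54546605 202.07985389]
```

View pics/t3z.png

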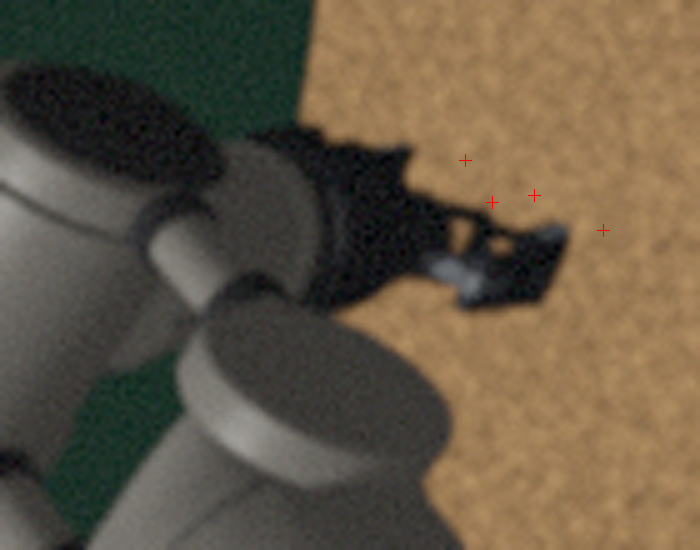

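Run:
```python
from h import *
np.set_printoptions(precision=4,suppress=True)
for z in (.19,.20,.21,.22,.23,.24,.25):
  print(z,px2w("scene",[(572.3,147.7)],z)[0,:2],px2w("top",[(96,331.6)],z)[0,:2],px2w("top",[(93,329)],z)[0,:2])
```

```text
0.19 [0.1367 0.5006] [0.1842 0.516 ] [0.1904 0.525 ]
0.2 [0.1488 0.4985] [0.1854 0.5104] [0.1915 0.5194]
0.21 [0.1608 0.4964] [0.1865 0.5048] [0.1925 0.5137]
0.22 [0.1729 0.4943] [0.1876 0.4993] [0.1936 0.5081]
0.23 [0.185  0.4921] [0.1888 0.4937] [0.1947 0.5024]
0.24 [0.197 0.49 ] [0.1899 0.4882] [0.1958 0.4968]
0.25 [0.2091 0.4879] [0.191  0.4826] [0.1968 0.4911]
```

```bash
python3 -m crank '[[0,0,-0.001,0.002,0],[0,0,-0.001,0.002,0],[0,0,-0.001,0.002,0],[0,0,-0.001,0.002,0],[0,0,-0.001,0.002,0],[0,0,0,0.002,0],[0,0,0,0.002,0],[0,0,0,0.002,0],[0,0,0,0,0],[0,0,0,0,0]]'
python3 - <<'E'
from h import *
a=manip.camera("scene")[175:240,315:395,::-1]; a=np.clip(a.astype(float)*1.8,0,255).astype(np.uint8)
a=cv2.resize(a,None,fx=9,fy=9,interpolation=cv2.INTER_CUBIC)
s=manip.sense(); p=(w2px("scene",s["tcp_pos"])[0]-[315,175]+.5)*9; cv2.drawMarker(a,tuple(int(v) for v in p),(0,0,255),0,12)
cv2.imwrite("pics/s4z.png",a)
E
```

```text
time_s: 5.25
tcp_pos: [0.6043, 0.0515, 0.0633]
ee_rot: [[-0.999, 0.037, 0.0], [0.037, 0.999, 0.0], [-0.0, 0.0, -1.0]]
wrist_force: [-0.3, 0.4, -0.3]
gripper_width: 0.0
```

View pics/s4z.png

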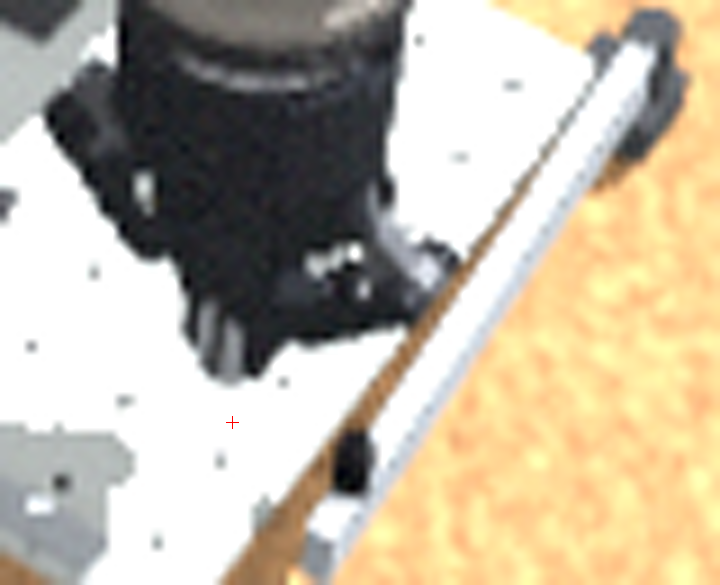

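```bash
python3 -m crank '[[0,0,0,0.001,0],[0,0,0,0.001,0],[0,0,0,0.001,0],[0,0,0,0.001,0],[0,0,0,0.001,0],[0,0,0,0.001,0],[0,0,0,0.001,0],[0,0,0,0.001,0],[0,0,0,0,0],[0,0,0,0,0]]'
python3 -m crank '[[0,0,0,0.001,0],[0,0,0,0.001,0],[0,0,0,0.001,0],[0,0,0,0.001,0],[0,0,0,0.001,0],[0,0,0,0.0005,0],[0,0,0,0,0],[0,0,0,0,0],[0,0,0,0,0],[0,0,0,0,0]]'
```

```text
time_s: 6.55
tcp_pos: [0.6043, 0.0515, 0.0552]
ee_rot: [[-0.999, 0.037, 0.0], [0.037, 0.999, 0.0], [-0.0, 0.0, -1.0]]
wrist_force: [-0.3, 0.4, -0.3]
gripper_width: -0.0002
time_s: 7.8
tcp_pos: [0.6043, 0.0515, 0.0498]
ee_rot: [[-0.999, 0.037, 0.0], [0.037, 0.999, 0.0], [-0.0, 0.0, -1.0]]
wrist_force: [0.3, 0.5, 0.6]
gripper_width: -0.0001
```

```bash
python3 -m crank '[[0,0,0,0.001,0],[0,0,0,0.001,0],[0,0,0,0,0],[0,0,0,0,0],[0,0,0,0,0],[0,0,0,0,0],[0,0,0,0,0],[0,0,0,0,0],[0,0,0,0,0],[0,0,0,0,0]]'
python3 - <<'E'
from h import *
a=manip.camera("scene")[175:240,315:395,::-1]; a=np.clip(a.astype(float)*1.8,0,255).astype(np.uint8)
a=cv2.resize(a,None,fx=9,fy=9,interpolation=cv2.INTER_CUBIC)
s=manip.sense(); p=(w2px("scene",s["tcp_pos"])[0]-[315,175]+.5)*9; cv2.drawMarker(a,tuple(int(v) for v in p),(0,0,255),0,12)
cv2.imwrite("pics/s5z.png",a)
E
```

```text
time_s: 9.05
tcp_pos: [0.6042, 0.0514, 0.0477]
ee_rot: [[-0.999, 0.037, 0.0], [0.037, 0.999, 0.0], [-0.0, 0.0, -1.0]]
wrist_force: [0.3, 0.4, 0.1]
gripper_width: 0.0
```

View pics/s5z.png

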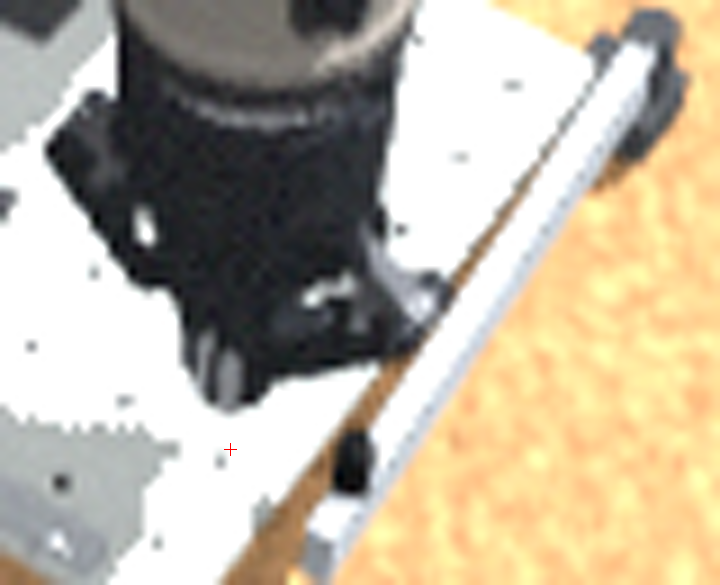

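```bash
python3 -m crank '[[0,0,0.010,0,0],[0,0,0.008,0,0],[0,0,0.0138,0,-4],[0,0,0.0138,0,-4],[0,0,0.0138,0,-4],[0,0,0.0138,0,-4],[0,0,0.0138,0,-4],[0,0,0.0138,0,-4],[0,0,0,0,0],[0,0,0,0,0]]'
python3 - <<'E'
from h import *
a=manip.camera("scene")[150:290,300:450,::-1]; a=np.clip(a.astype(float)*1.8,0,255).astype(np.uint8)
a=cv2.resize(a,None,fx=4,fy=4,interpolation=cv2.INTER_CUBIC)
cv2.imwrite("pics/s6z.png",a)
E
```

```text
time_s: 10.35
tcp_pos: [0.5937, 0.1509, 0.0477]
ee_rot: [[-0.928, -0.371, -0.0], [-0.371, 0.928, -0.0], [0.0, -0.0, -1.0]]
wrist_force: [-1.2, -0.5, -0.9]
gripper_width: -0.0
```

View pics/s6z.png

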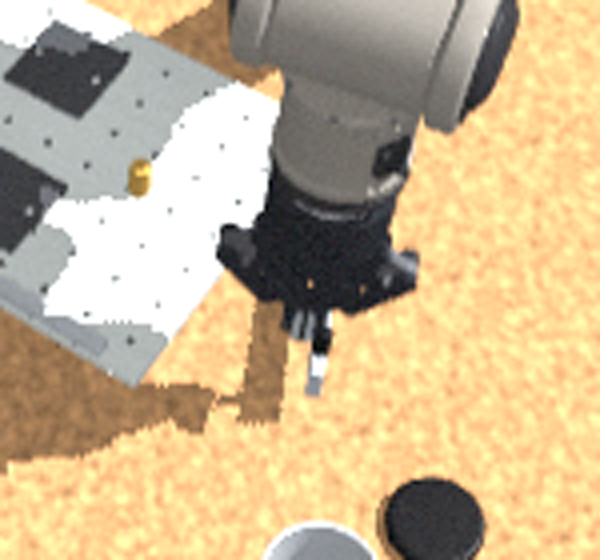

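```bash
python3 -m crank '[[0,0,0.0206,0,-6],[0,0,0.0206,0,-6],[0,0,0.0206,0,-6],[0,0,0.0206,0,-6],[0,0,0.0206,0,-6],[0,0,0.0206,0,-6],[0,0,0.0206,0,-6],[0,0,0.0206,0,-6],[0,0,0.0206,0,-6],[0,0,0,0,0]]'
python3 - <<'E'
from h import *
a=manip.camera("scene")[120:290,300:500,::-1]; a=np.clip(a.astype(float)*1.8,0,255).astype(np.uint8)
a=cv2.resize(a,None,fx=4,fy=4,interpolation=cv2.INTER_CUBIC)[:600]
cv2.imwrite("pics/s7z.png",a)
E
```

```text
time_s: 11.65
tcp_pos: [0.4648, 0.2753, 0.0478]
ee_rot: [[-0.245, -0.97, -0.0], [-0.97, 0.245, -0.0], [0.0, 0.0, -1.0]]
wrist_force: [-0.1, -0.6, -0.4]
gripper_width: 0.0001
```

View pics/s7z.png

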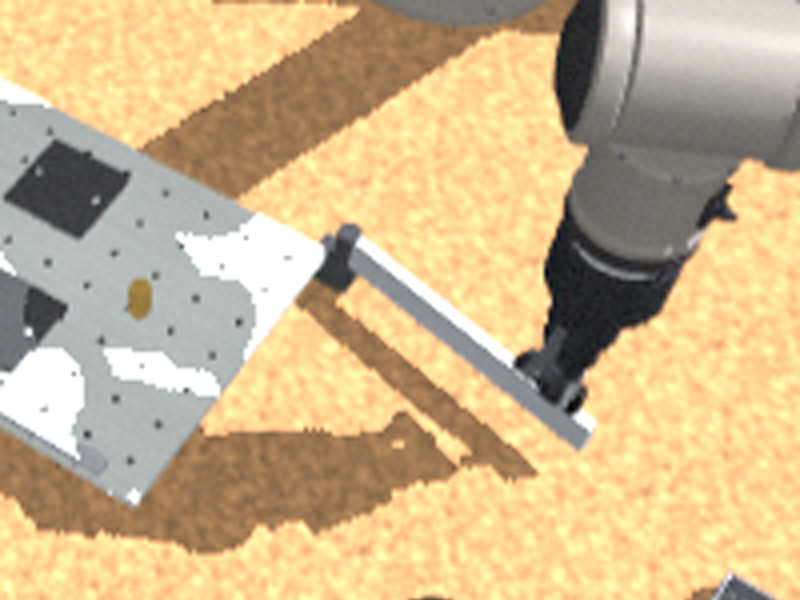

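```bash
python3 -m crank '[[0,0,0.0138,0,-4],[0,0,0.0138,0,-4],[0,0,0,0,0],[0,0,-0.015,0,0],[0,0,-0.02,0,0],[0,0,0,-0.02,0],[0,0,0,-0.03,0],[0,0,0,-0.03,0],[0,0,0,-0.03,0],[0,0,0,0,0]]'
python3 - <<'E'
from h import *
a=manip.camera("scene"); cv2.imwrite("pics/scene8.png",a[:,:,::-1]);a=a[120:270,300:500,::-1]; a=np.clip(a.astype(float)*1.8,0,255).astype(np.uint8)
a=cv2.resize(a,None,fx=4,fy=4,interpolation=cv2.INTER_CUBIC)
cv2.imwrite("pics/s8z.png",a)
E
```

```text
time_s: 12.95
tcp_pos: [0.4764, 0.2775, 0.1602]
ee_rot: [[-0.109, -0.994, 0.006], [-0.994, 0.109, 0.002], [-0.003, -0.005, -1.0]]
wrist_force: [-0.8, -0.7, -0.2]
gripper_width: -0.0
```

View pics/s8z.png

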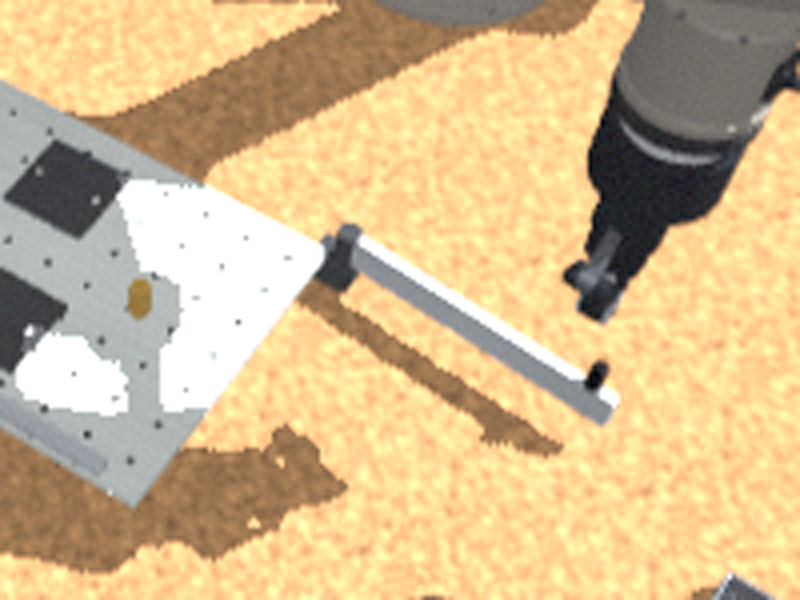

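```bash
python3 - <<'E'
from h import *
p=px2w("scene",unz([(597,362)],300,120,4),.089)[0];print(p, np.arctan2(p[1]-.088,p[0]-.408)+.033, manip.sense()["qpos"])
E
python3 -m crank '[[0.4,0,0,0,10.5],[0.4,0,0,0,10.5],[0.4,0,0,0,10.5],[0.4,0,0,0,10.5],[0.4,0,0,0,10.5],[0.4,0,0,0,10.5],[0.4,0,0,0,10.5],[0.4,0,0,0,10.5],[0.4,0,0,0,10.5],[0.4,0,0,0,10.5]]'
python3 -m crank '[[0.4,0,0,0,10.1],[0.4,0,0,0,10.1],[0.4,0,0,0,10.1],[0.4,0,0,0,10.1],[0.4,0,0,0,10.1],[0.4,0,0,0,10.1],[0.4,0,0,0,10.1],[0.4,0,0,0,0],[0.4,0,0,0,0],[0.4,0,0,0,0]]'
```

```text
[0.43033457 0.29003592 0.089     ] 1.4936958434847436 [ 3.88784046e-01  4.15368748e-01  1.51177841e+00 -1.32976487e-04
  1.21169742e+00 -2.64344124e+00]
time_s: 14.25
tcp_pos: [0.4734, 0.2768, 0.1561]
ee_rot: [[-0.93, 0.368, -0.002], [0.368, 0.93, -0.001], [0.002, -0.002, -1.0]]
wrist_force: [0.3, 0.4, 0.9]
gripper_width: 0.0341
time_s: 15.5
tcp_pos: [0.4733, 0.2773, 0.1574]
ee_rot: [[0.031, 1.0, -0.0], [1.0, -0.031, -0.0], [-0.0, -0.0, -1.0]]
wrist_force: [0.1, 0.5, 0.0]
gripper_width: 0.0339
```

```bash
python3 -m crank '[[0.4,-0.04,0.011,0,0],[0.4,-0.04,0.011,0,0],[0.4,-0.04,0.011,0,0],[0.4,-0.04,0.011,0,0],[0.4,-0.04,0.011,0,0],[0.4,-0.04,0.011,0,0],[0.4,-0.04,0.011,0,0],[0.4,-0.04,0.011,0,0],[0.4,-0.04,0.011,0,0],[0.4,-0.04,0.011,0,0]]'
python3 -m crank '[[0.4,-0.04,0.011,0,0],[0.4,-0.041,0.010,0,0],[0.4,0,0,0.02,0],[0.4,0,0,0.02,0],[0.4,0,0,0.02,0],[0.4,0,0,0.02,0],[0.4,0,0,0.01,0],[0.4,0,0,0,0],[0.4,0,0,0,0],[0.4,0,0,0,0]]'
python3 - <<'E'
from h import *
a=manip.camera("scene"); a=a[120:240,215:375,::-1]; a=np.clip(a.astype(float)*1.5,0,255).astype(np.uint8)
a=cv2.resize(a,None,fx=5,fy=5,interpolation=cv2.INTER_CUBIC)
cv2.imwrite("pics/s9z.png",a)
a=manip.camera("top")[165:280,200:425,::-1]
a=cv2.resize(a,None,fx=3.5,fy=3.5,interpolation=cv2.INTER_CUBIC)
cv2.imwrite("pics/t9z.png",a)
E
```

```text
time_s: 16.75
tcp_pos: [0.5706, -0.1273, 0.1577]
ee_rot: [[0.031, 1.0, 0.0], [1.0, -0.031, 0.0], [0.0, 0.0, -1.0]]
wrist_force: [0.4, 0.2, -0.0]
gripper_width: 0.0342
time_s: 18.0
tcp_pos: [0.5892, -0.2078, 0.0686]
ee_rot: [[0.032, 0.999, 0.001], [0.999, -0.032, -0.001], [-0.001, 0.001, -1.0]]
wrist_force: [0.1, 0.4, -0.2]
gripper_width: 0.0342
```

View pics/s9z.png

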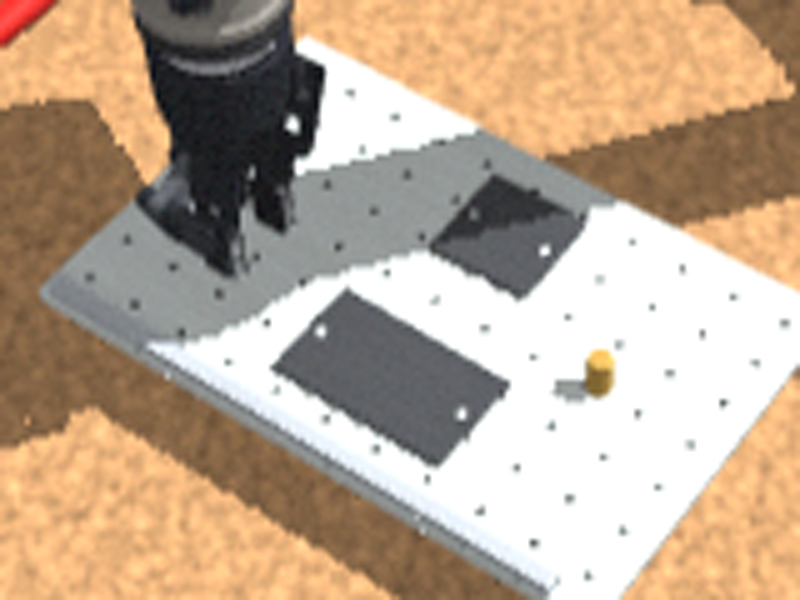

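View pics/t9z.png

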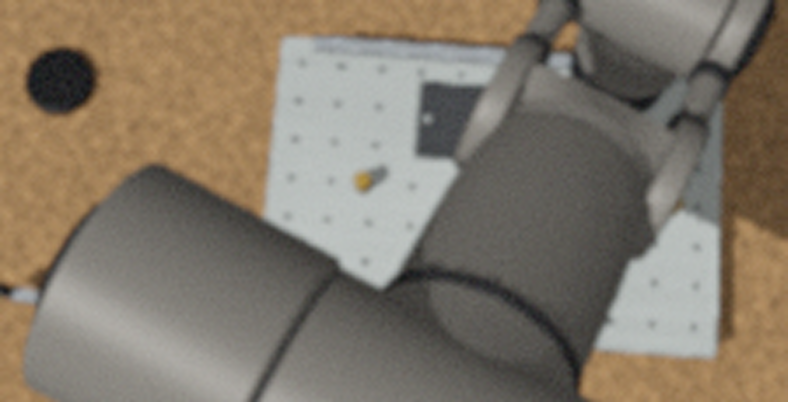

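```bash
python3 -m crank '[[0.4,0,0,0.006,0],[0.4,0,0,0.006,0],[0.4,0,0,0.006,0],[0.4,0,0,0.005,0],[0.4,0,0,0.004,0],[0.4,0,0,0.004,0],[0.4,0,0,0.002,0],[0.4,0,0,0.002,0],[0.4,0,0,0,0],[0.4,0,0,0,0]]'
python3 - <<'E'
from h import *
a=manip.camera("scene"); a=a[145:205,230:310,::-1]; a=np.clip(a.astype(float)*1.8,0,255).astype(np.uint8)
a=cv2.resize(a,None,fx=9,fy=9,interpolation=cv2.INTER_CUBIC)
s=manip.sense()
for d in (0,.02,.03,.04):
  for q in (-.017,.017):
    p=(w2px("scene",s["tcp_pos"]+[0,0,d]+q*s["ee_rot"][:,1])[0]-[230,145]+.5)*9; cv2.drawMarker(a,tuple(int(v) for v in p),(0,0,255),0,9)
cv2.imwrite("pics/s10z.png",a)
E
```

```text
time_s: 19.35
tcp_pos: [0.5888, -0.2076, 0.0328]
ee_rot: [[0.032, 0.999, 0.0], [0.999, -0.032, -0.0], [-0.0, 0.0, -1.0]]
wrist_force: [0.1, 0.1, -0.0]
gripper_width: 0.0342
```

View pics/s10z.png

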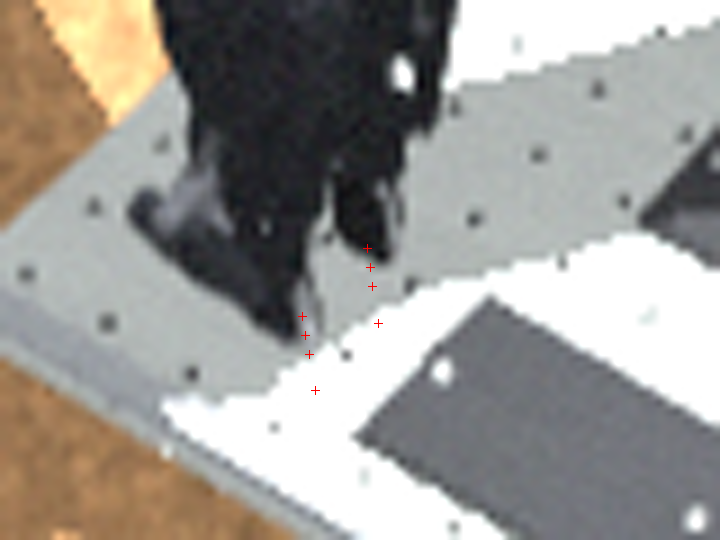

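```bash
python3 -m crank '[[0.4,0,0,0.001,0],[0.4,0,0,0.001,0],[0.4,0,0,0.001,0],[0.4,0,0,0.001,0],[0.4,0,0,0.001,0],[0.4,0,0,0.001,0],[0.4,0,0,0.001,0],[0.4,0,0,0,0],[0.4,0,0,0,0],[0.4,0,0,0,0]]'
python3 -m crank '[[0.4,0,0,0.001,0],[0.4,0,0,0.001,0],[0.4,0,0,0,0],[0.4,0,0,0,0],[0.4,0,0,0,0],[0.4,0,0,0,0],[0.4,0,0,0,0],[0.4,0,0,0,0],[0.4,0,0,0,0],[0.4,0,0,0,0]]'
```

```text
time_s: 20.65
tcp_pos: [0.5887, -0.2076, 0.0257]
ee_rot: [[0.032, 0.999, 0.0], [0.999, -0.032, 0.0], [0.0, 0.0, -1.0]]
wrist_force: [-0.0, 0.9, -0.4]
gripper_width: 0.0342
time_s: 21.9
tcp_pos: [0.5888, -0.2076, 0.0237]
ee_rot: [[0.032, 0.999, 0.0], [0.999, -0.032, 0.0], [0.0, 0.0, -1.0]]
wrist_force: [0.6, -0.2, -0.8]
gripper_width: 0.0342
```

```bash
python3 -m crank '[[0.4,0,0,0.001,0],[0.4,0,0,0.0005,0],[0.4,0,0,0,0],[0.4,0,0,0,0],[0.4,0,0,0,0],[0.4,0,0,0,0],[0.4,0,0,0,0],[0.4,0,0,0,0],[0.4,0,0,0,0],[0.4,0,0,0,0]]'
```

```text
time_s: 23.15
tcp_pos: [0.5887, -0.2076, 0.0222]
ee_rot: [[0.032, 0.999, 0.0], [0.999, -0.032, 0.0], [0.0, 0.0, -1.0]]
wrist_force: [0.2, -0.1, -0.8]
gripper_width: 0.0342
```

```bash
python3 -m crank '[[0.4,0,0,0.001,0],[0.4,0,0,0.0005,0],[0.4,0,0,0,0],[0.4,0,0,0,0],[0.4,0,0,0,0],[0.4,0,0,0,0],[0.4,0,0,0,0],[0.4,0,0,0,0],[0.4,0,0,0,0],[0.4,0,0,0,0]]'
python3 - <<'E'
from h import *
a=manip.camera("scene"); a=a[145:205,230:310,::-1]; a=np.clip(a.astype(float)*2.2,0,255).astype(np.uint8)
a=cv2.resize(a,None,fx=9,fy=9,interpolation=cv2.INTER_CUBIC)
s=manip.sense()
for d in (.025,.03,.035):
  for q in (-.017,.017):
    p=(w2px("scene",s["tcp_pos"]+[0,0,d]+q*s["ee_rot"][:,1])[0]-[230,145]+.5)*9; cv2.drawMarker(a,tuple(int(v) for v in p),(0,0,255),0,9)
cv2.imwrite("pics/s11z.png",a)
E
```

```text
time_s: 24.4
tcp_pos: [0.5887, -0.2075, 0.0207]
ee_rot: [[0.032, 0.999, -0.0], [0.999, -0.032, 0.0], [0.0, -0.0, -1.0]]
wrist_force: [0.0, -0.0, -0.8]
gripper_width: 0.0345
```

View pics/s11z.png

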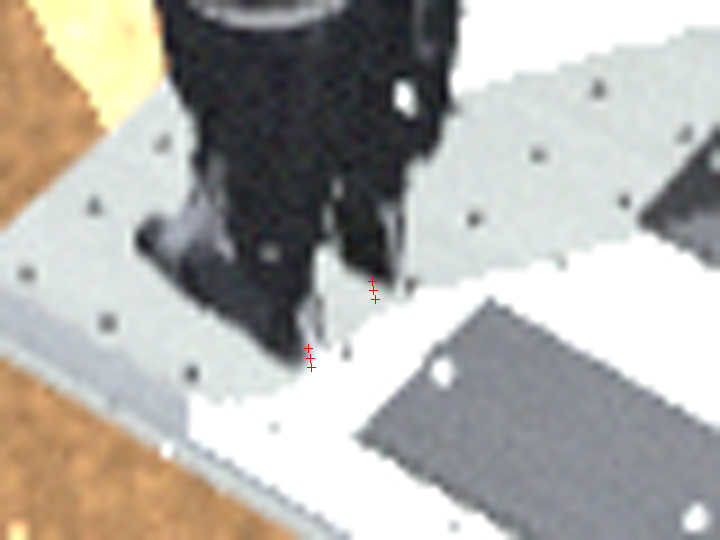

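```bash
python3 -m crank '[[0.4,0,0,0.001,0],[0.4,0,0,0.0005,0],[0.4,0,0,0,0],[0.4,0,0,0,0],[0.4,0,0,0,0],[0.4,0,0,0,0],[0.4,0,0,0,0],[0.4,0,0,0,0],[0.4,0,0,0,0],[0.4,0,0,0,0]]'
```

```text
time_s: 25.7
tcp_pos: [0.5887, -0.2076, 0.0192]
ee_rot: [[0.032, 0.999, 0.0], [0.999, -0.032, 0.0], [0.0, 0.0, -1.0]]
wrist_force: [-0.3, 0.2, 0.2]
gripper_width: 0.0339
```

```bash
python3 -m crank '[[0.4,0,0,0,0],[0.4,0,0,0.0005,0],[0.4,0,0,0,0],[0.4,0,0,0.0005,0],[0.4,0,0,0,0],[0.4,0,0,0.0005,0],[0.4,0,0,0.0005,0],[0.4,0,0,0,0],[0.4,0,0,0,0],[0.4,0,0,0,0]]'
```

```text
time_s: 26.95
tcp_pos: [0.5887, -0.2076, 0.0172]
ee_rot: [[0.032, 0.999, 0.0], [0.999, -0.032, 0.0], [0.0, 0.0, -1.0]]
wrist_force: [-0.2, -0.0, -0.2]
gripper_width: 0.0343
```

```bash
python3 -m crank '[[0.4,0,0,0,0],[0.4,0,0,0.0005,0],[0.4,0,0,0,0],[0.4,0,0,0.0005,0],[0.4,0,0,0,0],[0.4,0,0,0.0005,0],[0.4,0,0,0.0005,0],[0.4,0,0,0,0],[0.4,0,0,0,0],[0.4,0,0,0,0]]'
```

```text
time_s: 28.2
tcp_pos: [0.5887, -0.2076, 0.0152]
ee_rot: [[0.032, 0.999, 0.0], [0.999, -0.032, 0.0], [0.0, 0.0, -1.0]]
wrist_force: [0.5, -0.2, -0.9]
gripper_width: 0.0345
```

```bash
python3 -m crank '[[0.4,0.006,0,0,0],[0.4,0.006,0,0,0],[0.4,0.006,0,0,0],[0.4,0.006,0,0,0],[0.4,0.006,0,0,0],[0.4,0.006,0,0,0],[0.4,0.006,0,0,0],[0.4,0.006,0,0,0],[0.4,0.006,0,0,0],[0.4,0,0,0,0]]'
python3 - <<'E'
from h import *
a=manip.camera("scene"); a=a[130:230,230:350,::-1]; a=np.clip(a.astype(float)*1.8,0,255).astype(np.uint8)
a=cv2.resize(a,None,fx=6,fy=6,interpolation=cv2.INTER_CUBIC)
cv2.imwrite("pics/s12z.png",a)
E
```

```text
time_s: 29.45
tcp_pos: [0.5905, -0.1529, 0.0152]
ee_rot: [[0.032, 0.999, -0.0], [0.999, -0.032, 0.0], [0.0, -0.0, -1.0]]
wrist_force: [1.0, -0.6, 0.2]
gripper_width: 0.0344
```

View pics/s12z.png

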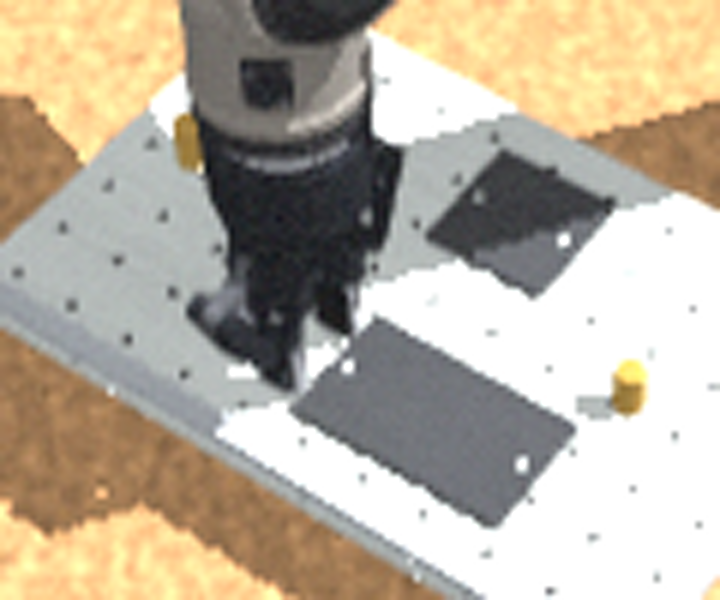

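Run:
```python
from h import *
np.set_printoptions(precision=4,suppress=True)
q=px2w("scene",unz([(497,528),(577,430),(374,317),(290,408)],230,130,6),.056)
o=np.array([.540,.0785]); # scene-based bed end estimate
print(q); d=q[:,:2]-o; print(np.c_[d@[.9995,-.033],d@[.033,.9995]])
# scene bed end corners from first view
```

```text
[[ 0.6306 -0.0225  0.056 ]
 [ 0.5638 -0.0201  0.056 ]
 [ 0.5593 -0.1398  0.056 ]
 [ 0.626  -0.1429  0.056 ]]
[[ 0.0938 -0.098 ]
 [ 0.027  -0.0978]
 [ 0.0265 -0.2175]
 [ 0.0932 -0.2184]]
```

```bash
python3 -m crank '[[0.4,0.006,0,0,0],[0.4,0.012,0,0,0],[0.4,0.012,0,0,0],[0.4,0.012,0,0,0],[0.4,0.012,0,0,0],[0.4,0.012,0,0,0],[0.4,0.012,0,0,0],[0.4,0.012,0,0,0],[0.4,0.008,0,0,0],[0.4,0.006,0,0,0]]'
python3 -m crank '[[0.4,0.004,0,0,0],[0.4,0.004,0,0,0],[0.4,0.003,0,0,0],[0.4,0.003,0,0,0],[0.4,0.002,0,0,0],[0.4,0,0,0,0],[0.4,0,0,0,0],[0.4,0,0,0,0],[0.4,0,0,0,0],[0.4,0,0,0,0]]'
python3 - <<'E'
from h import *
a=manip.camera("scene"); a=a[150:250,280:400,::-1]; a=np.clip(a.astype(float)*1.6,0,255).astype(np.uint8)
a=cv2.resize(a,None,fx=6,fy=6,interpolation=cv2.INTER_CUBIC)
cv2.imwrite("pics/s13z.png",a)
E
```

```text
time_s: 30.75
tcp_pos: [0.5939, -0.0492, 0.0152]
ee_rot: [[0.032, 0.999, 0.0], [0.999, -0.032, 0.0], [0.0, 0.0, -1.0]]
wrist_force: [0.7, -1.7, 0.1]
gripper_width: 0.0341
time_s: 32.0
tcp_pos: [0.5943, -0.0337, 0.0152]
ee_rot: [[0.032, 0.999, 0.0], [0.999, -0.032, 0.0], [0.0, 0.0, -1.0]]
wrist_force: [-0.1, -0.4, 0.1]
gripper_width: 0.0344
```

View pics/s13z.png

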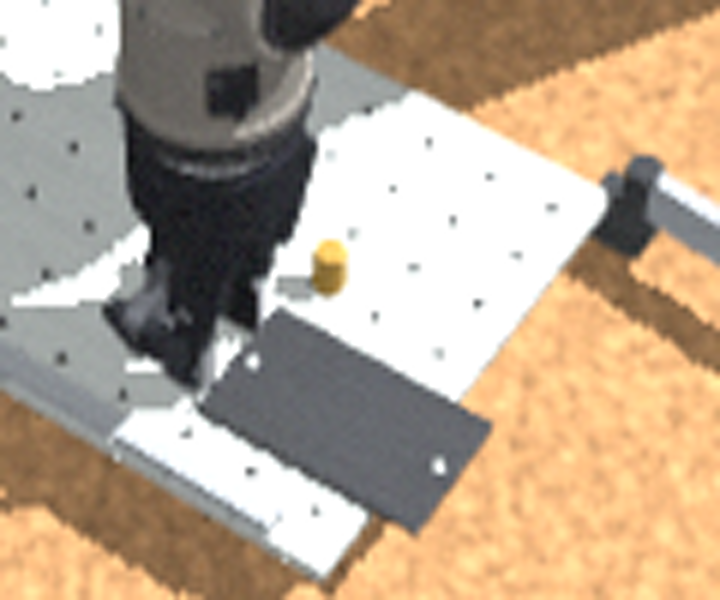

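Run:
```python
from h import *
np.set_printoptions(precision=4,suppress=True)
U=lambda p:unz(p,280,150,6)
e=px2w("scene",U([(607,194),(325,578)]),.05)[:,:2]; v=e[1]-e[0]; print(np.linalg.norm(v),v)
v/=np.linalg.norm(v); u=np.array([-v[1],v[0]])
q=px2w("scene",U([(493,425),(415,534),(278,308),(199,408)]),.056)[:,:2]
print(np.c_[(q-e[0])@v-.13,(q-e[0])@u])
```

```text
0.25902924275364425 [ 0.2589 -0.0073]
[[ 0.0215  0.0229]
 [ 0.0907  0.0231]
 [ 0.0217 -0.0953]
 [ 0.0892 -0.0948]]
```

```bash
python3 -m crank '[[0.4,0.003,0,0,0],[0.4,0.003,0,0,0],[0.4,0.003,0,0,0],[0.4,0.003,0,0,0],[0.4,0.002,0,0,0],[0.4,0.002,0,0,0],[0.4,0,0,0,0],[0.4,0,0,0,0],[0.4,-0.006,0,0,0],[0.4,-0.01,0,0,0]]'
python3 -m crank '[[0.4,-0.01,0,0,0],[0.4,-0.01,0,0,0],[0.4,0,0,-0.02,0],[0.4,0,0,-0.03,0],[0.4,-0.02,0,-0.04,0],[0.4,-0.03,0,-0.03,0],[0.4,-0.03,0,-0.02,0],[0.4,-0.03,0,0,0],[0.4,-0.03,0,0,0],[0.4,0,0,0,0]]'
python3 - <<'E'
from h import *
b=manip.camera("scene"); cv2.imwrite("pics/scene14.png",b[:,:,::-1]); a=b[150:250,280:400,::-1]; a=np.clip(a.astype(float)*1.6,0,255).astype(np.uint8)
a=cv2.resize(a,None,fx=6,fy=6,interpolation=cv2.INTER_CUBIC)
cv2.imwrite("pics/s14z.png",a)
a=manip.camera("top")[120:280,190:425,::-1]
a=cv2.resize(a,None,fx=3.4,fy=3.4,interpolation=cv2.INTER_CUBIC)
cv2.imwrite("pics/t14z.png",a)
E
```

```text
time_s: 33.3
tcp_pos: [0.5943, -0.0341, 0.0152]
ee_rot: [[0.032, 0.999, -0.0], [0.999, -0.032, 0.0], [0.0, -0.0, -1.0]]
wrist_force: [-0.6, 0.4, 0.2]
gripper_width: 0.0345
time_s: 34.55
tcp_pos: [0.5887, -0.1961, 0.155]
ee_rot: [[0.035, 0.999, -0.0], [0.999, -0.035, -0.0], [-0.0, -0.0, -1.0]]
wrist_force: [-0.0, 0.7, -1.3]
gripper_width: 0.034
```

View pics/s14z.png

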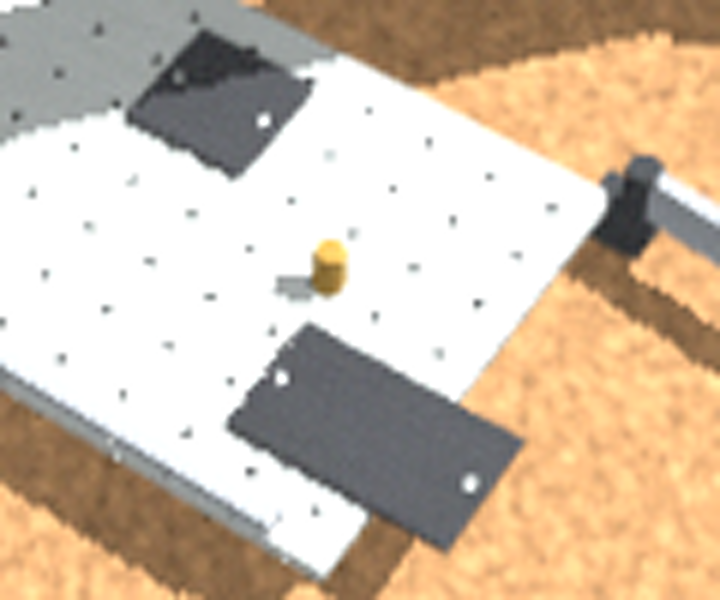

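View pics/t14z.png

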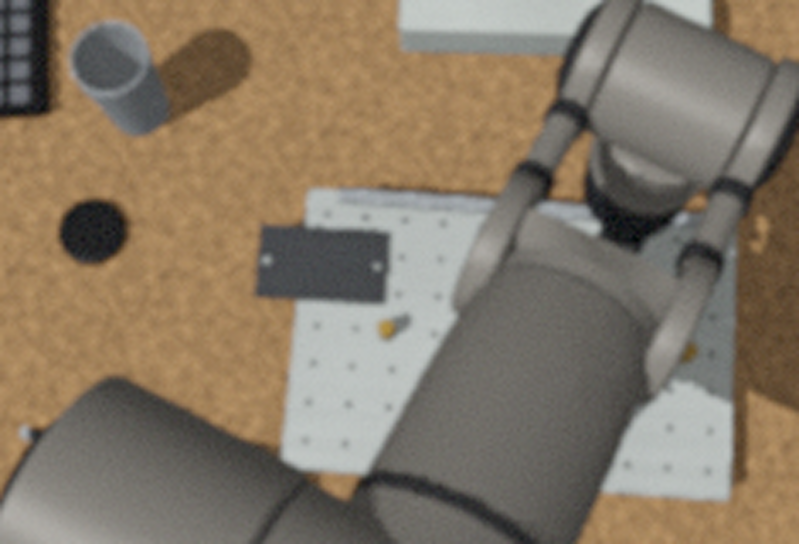

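View pics/scene14.png

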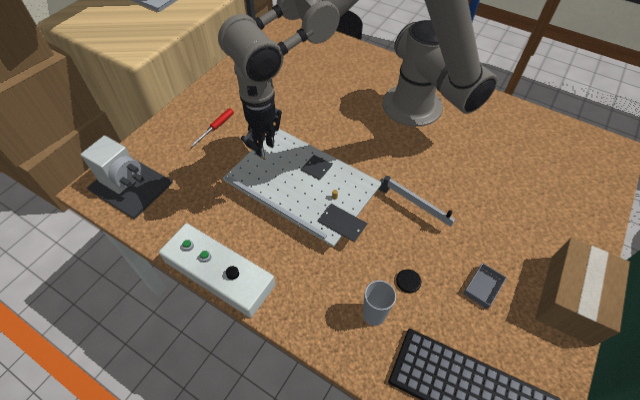

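Run:
```python
from h import *
np.set_printoptions(precision=4,suppress=True)
def go(n,x0,y0,s,E,Q,sg):
    e=px2w(n,unz(E,x0,y0,s),.05)[:,:2]; v=e[1]-e[0]; L=np.linalg.norm(v); v/=L; u=np.array([-v[1],v[0]])
    q=px2w(n,unz(Q,x0,y0,s),.056)[:,:2]; print(n,L,np.c_[(q-e[0])@v-.13,(q-e[0])@u])
go("scene",280,150,6,[(607,194),(325,578)],[(525,441),(446,551),(308,323),(228,424)],1)
go("top",190,120,3.4,[(283,464),(308,189)],[(256,296),(262,227),(385,302),(389,233)],1)
p=px2w("scene",[(449,212)],.089)[0]; print(p)
```

```text
scene 0.25902924275364425 [[ 0.0209  0.0395]
 [ 0.0905  0.039 ]
 [ 0.021  -0.0788]
 [ 0.089  -0.0788]]
top 0.2557946231047697 [[ 0.0196  0.0376]
 [ 0.0848  0.0384]
 [ 0.0217 -0.08  ]
 [ 0.0867 -0.0788]]
[0.4359 0.2926 0.089 ]
```

Run:
```python
from cell import manip
print(manip.sense()["time_s"], manip.hand_in())
```

```text
the job is handed in; nothing more can be done
34.65 None
```

I swung the stop bar open to about 1.49 rad, before touching any blank. Then I pushed the longer blank along the bed with two fingertips on its trailing edge, and backed the fingers off and up. The job was handed in at 34.65 s of the 59 s allowed.

- **Final position:** the blank's leading edge is about 39 mm beyond the bed's end, measured at 39 mm in the scene camera and 38 mm in the top camera. It is square to within about 0.02 rad and flat. The fingers are clear of everything.
- **Bystanders:** in the last pictures the shorter blank, stud_b, the cap, the tumbler, the tray and the screwdriver look unmoved. I judged that by eye and did not re-measure them. Stud_a was mostly hidden behind the arm in the last top view, but the fingers never went near it.
- **Disagreements:**
  - The visible fingertips sit about 25–30 mm above the reported TCP in both cameras. The arm met no contact with the reported TCP at or below the bed's top height, so I set working heights from the pictures.
  - The two cameras differed by about 5–9 mm in absolute position, so I measured the overhang relative to the bed's end in each picture.

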